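# Set out a two-pack paint mix around the scale

### The arm

A 6-joint arm with a two-finger parallel gripper is mounted at the origin on the work surface. World frame = base frame: x ahead of the robot, y to its left, z up, the work surface at z = 0. Lengths are in m, angles in rad, forces in N, time in s.
With the tool pointing down it reaches from about 0.3 to 0.825 m from the base axis. Payload 5.4 kg.
Tool frame: the origin (TCP) lies midway between the tips of the shut fingers; the grasp point (between the pads) lies 19 mm behind it; z points along the fingers, x is the direction in which the jaws open and shut, and the axes are right-handed (so a half turn about z gives the same grasp; the last joint's range is limited). The gripper opens to 92 mm and grips with 3 to 60 N. Pads are 20 mm wide; open, the fingers measure 128 mm over their backs; the gripper's body (75 mm by 189 mm) begins 69 mm behind the grasp point.
Start: joints at [-1.48, 0.158, 1.597, -0, 1.386, -0.21], TCP at [0.17, -0.549, 0.215] pointing down, gripper open.
Joint ranges: [-2.91, 2.91], [-0.94, 2.29], [0.18, 2.7], [-1.29, 4.43], [0.17, 2.64], [-3, 3]. Speed limits (rad/s): [2.57, 2.57, 3.14, 3.14, 3.14, 3.14].

### API

Orientations are given as [roll, pitch, yaw] about the fixed x, y, z axes, in that order (R = Rz(yaw) Ry(pitch) Rx(roll)).
In Python, from workcell import sensors, eyes, workorder gives the robot as it stands.
- The arm moves only by the tool carry_out, never from a script. Its argument "deltas" is one flat list of numbers, 7 for each row, row after row: the shift along the world's x, y, z in cm, then the turn, a rotation vector about the world's x, y, z in degrees, then the opening, from 0 (shut) to 1 (fully open). A call has exactly 10 rows; each row is the pose to reach, as a shift and turn from the pose commanded when the call began; what a row does not reach only later rows make up. A row lasts 1/8 s, in which the tool goes at most 62.5 mm and 10.7 degrees, less where a joint would pass 70% of its speed; a pose out of reach is approached as far as the arm can. A call with a gripper value outside its range is refused whole. The fingers move at their own pace and stop on an object; "grip_force" is the grip in N (left out, the last holds). Time passes only in rows, so rows that repeat a pose let the fingers close, or fill a call up. It gives the time, the measured TCP pose, the force and the opening at its end, in the units of the state.
- sensors.state(): the state, without advancing time (a new reading comes with each control period).
- eyes.read_camera(name): name is "scene" or "top"; returns the picture (384x512x3 uint8, red, green, blue); there is no depth.
- eyes.calibration(name): a dict with "fx", "fy", "cx", "cy" (pixels), "R" (3x3) and "t" (3): a world point X has camera coordinates R X + t. Camera axes: x right, y down, z forward; pixel columns grow to the right and rows downward; lengths in m; the calibration is good to about 2 mm. A picture is of the moment at which its call begins. calibration takes no time and is no camera call.
- workorder.sign_off(): hands the job in, once; it reports no verdict.
The state is a dict: "time": time; "qpos": joint angles; "qvel": joint speeds; "effort": joint torques, N m; "position": TCP position; "tool_rot": TCP orientation; "contact_force": force on the tool from outside, world axes, zero at the start; "torque": the same for the moment, N m; "opening": finger opening in m.
Only numpy, scipy, OpenCV 4.12 (cv2) and the standard library are available. Lean on these libraries where they do the work, as an engineer would, in place of code of your own. Each camera call takes 0.05 s, during which the arm holds its last target.

### The job

Get the bench ready to mix a two-pack paint: stand the empty mixing cup in the middle of the scale's pan, and stand the three products in the drip tray in the order they will be poured, one in the middle of each bay: the round base tin in the bay nearest the scale, the thinner bottle in the bay farthest from it, and the flat hardener can between the two. Everything stands upright and is set down gently, not dropped; leave the big tin, the roll of tape and the spray gun where they are.

Things in the scene. Friction and masses are not known exactly. Their poses are not given: they have to be found in the camera images.
- scale: Paint scale, fixed to the bench, left or right of the drip tray. Grey housing 160 (x) x 180 (y) mm; on it a square steel pan 150 x 150 mm whose flat, rigid top is 60 mm above the bench. Origin on the bench under the centre of the pan, z up; +x points to the rear (away from the robot), where a column with a display head 130 mm wide stands 80 to 125 mm behind the pan's centre, reaching 150 mm above the bench.
- tray: Shallow steel drip tray, fixed to the bench, 306 mm long (its y) x 106 mm (its x), rim 14 mm high, floor 3 mm above the bench. Two low ribs (9 mm high, 3 mm thick) cross it and part it into three bays in a row, each about 97 x 100 mm inside. Origin on the bench under the centre of the middle bay; the centres of the outer bays lie 100 mm from it along the tray's +y and -y. One of these two is the bay nearest the scale: the one on the side where the scale stands.
- base_tin: Base tin: squat round steel paint tin with a pressed-in lid and a plain paper label, 66 mm diameter, 74 mm high, closed, 0.23 to 0.46 kg. Origin at the centre of its underside, z up along its axis. Grip it across its diameter, about 48 mm up.
- hardener: Hardener can: flat oblong steel can, 62 mm wide (its x) x 38 mm thick (its y), body 78 mm high, with a black screw cap towards its +x end reaching 94 mm; closed, 0.14 to 0.28 kg. Origin at the centre of its underside, z up along its axis. Grip it across its 38 mm thickness (along its y), about 58 mm up.
- thinner: Thinner bottle: slim round aluminium bottle, 50 mm diameter, straight up to 80 mm, then a sloping shoulder and a black cap reaching 108 mm; closed, 0.14 to 0.28 kg. Origin at the centre of its underside, z up along its axis. Grip it across its diameter, about 62 mm up.
- cup: Mixing cup: empty open cup of rigid white plastic, 54 mm diameter at the foot widening to 62 mm at the rim, 80 mm high, 2.5 mm wall, 30 g. Origin at the centre of its underside, z up along its axis. Grip it across the outside, about 55 mm up (59 to 60 mm wide there), with 20 to 30 N.
- big_tin: Big round paint tin, 108 mm diameter, 125 mm high, 1.3 kg. Bystander, leave alone. Origin at the centre of its underside, z up along its axis.
- tape: Roll of masking tape lying flat, 110 mm diameter, 25 mm high. Bystander, leave alone. Origin at the centre of its underside, z up along its axis.
- spray_gun: Spray gun with its cup on top, resting on a bench stand with a 130 x 140 mm foot, 263 mm high, 1.4 kg. Bystander, leave alone. Origin under the centre of the foot.
Not all that is in view belongs to the job. Leave any pink or yellow look-alike of the hardener alone.

How it is judged:
By the outcome, as a careful person would: the job done as asked, in the order asked, and still so for the second after the job is handed in, with the robot touching nothing.
It also fails if it takes over 112 s, if anything falls off the work surface, if the arm or the gripper's body presses on something with over 40 N, if the wrist force passes 120 N, or if a joint passes its speed limit or range.

## Working session

There is one attempt and no reset: what is moved stays moved. The work goes in short steps, Python scripts to look and compute and a tool call to move; the robot and the scene stay as the last step left them, time stands still between calls to the robot, and variables do not carry over. Pictures are saved under pics/ and viewed, and the job is handed in when it is done.

Besides the shell and the picture viewer there is one more tool, called after "Emit:" by a JSON object that holds its "op" and its "data", one argument or row to a line. carry_out: Moves the arm, as the interface text tells. Its arguments: {"type":"object","properties":{"deltas":{"type":"array"},"grip_force":{"type":"number"}},"required":["deltas"]}

```bash
mkdir -p pics; python3 - <<'E'
from workcell import sensors, eyes, workorder
import cv2,numpy as np
for n in("scene","top"):
    im=eyes.read_camera(n); np.save(f"{n}0.npy",im); cv2.imwrite(f"pics/{n}0.png",cv2.resize(im[...,::-1],(768,576),interpolation=cv2.INTER_CUBIC))
    c=eyes.calibration(n); print(n,{k:np.round(v,3).tolist() for k,v in c.items()}, (-np.array(c['R']).T@c['t']).round(3))
s=sensors.state();print(s)
E
```

```text
scene {'fx': 477.852, 'fy': 477.852, 'cx': 258.962, 'cy': 192.801, 'R': [[-0.688, 0.725, -0.018], [0.397, 0.355, -0.846], [-0.607, -0.59, -0.533]], 't': [0.335, -0.163, 2.003]} [1.512 0.996 0.935]
top {'fx': 389.784, 'fy': 389.784, 'cx': 259.396, 'cy': 184.678, 'R': [[0.011, -1.0, -0.011], [-0.992, -0.009, -0.124], [0.124, 0.012, -0.992]], 't': [0.003, 0.496, 1.504]} [ 0.306 -0.011  1.554]
{'time': 0.1, 'qpos': array([-1.48009026e+00,  1.59003228e-01,  1.59808566e+00, -9.02203504e-06,
        1.38620931e+00, -2.10085489e-01]), 'qvel': array([ 0.00086342, -0.00283191, -0.0034002 , -0.00022309, -0.00110132,
        0.00025836]), 'effort': array([ 8.08241984e-04, -3.86503100e+01, -3.22959173e+01,  7.04796799e-02,
        3.39320290e-02, -4.38781444e-05]), 'position': array([ 0.17029172, -0.54861512,  0.21371806]), 'tool_rot': array([-3.14124564e+00,  1.66990267e-03, -1.27000282e+00]), 'contact_force': array([-0.37320129,  0.72466781,  0.8853718 ]), 'torque': array([-0.01644857,  0.00515058,  0.0056439 ]), 'opening': 0.0919666928369693}
```

View pics/top0.png

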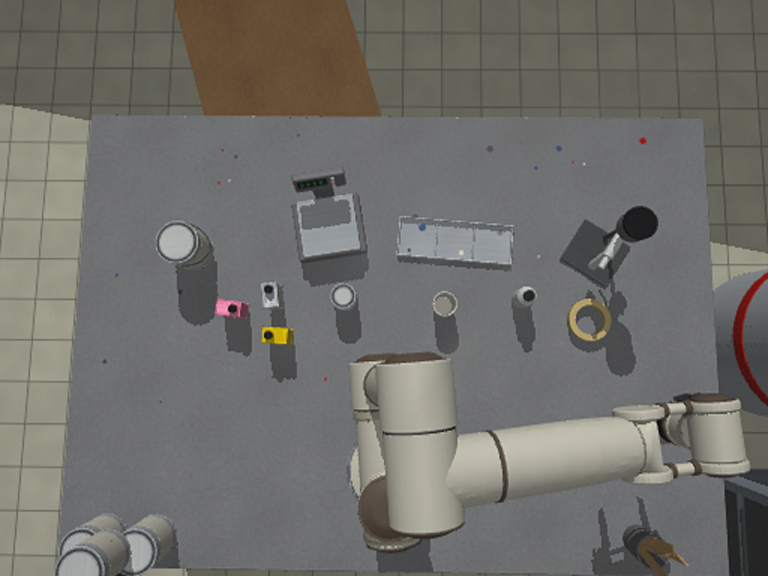

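View pics/scene0.png

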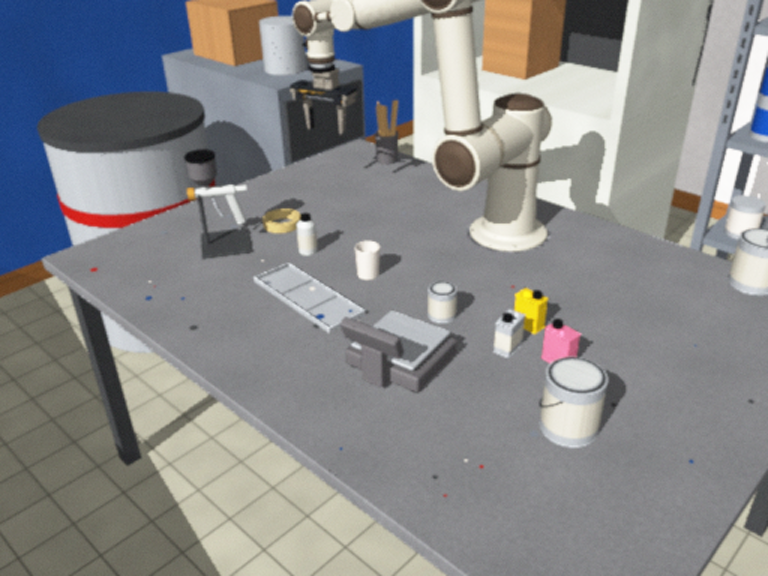

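Top view (768x576 scale): pan at about (330,225), tray (455,242), base tin (343,296), cup (445,305), thinner (525,296), the grey/white hardener (270,294) with pink (232,309) and yellow (277,336) next to it. The scale is on the +y side of the tray. Next I'll enlarge the working area to measure it.

```bash
python3 - <<'E'
import cv2,numpy as np
im=np.load("top0.npy")[...,::-1]
def crop(n,c0,r0,w,h,f):
    o=cv2.resize(im[r0:r0+h,c0:c0+w],None,fx=f,fy=f,interpolation=cv2.INTER_CUBIC)
    for i in range(0,w,10):
        cv2.line(o,(i*f,0),(i*f,6),(0,255,0),1); 
        if i%20==0: cv2.putText(o,str(c0+i),(i*f,16),0,.35,(0,255,0))
    for i in range(0,h,10):
        cv2.line(o,(0,i*f),(6,i*f),(0,255,0),1); cv2.putText(o,str(r0+i),(8,i*f+4),0,.35,(0,255,0))
    cv2.imwrite(f"pics/{n}.png",o)
crop("c1",140,105,130,100,6)
crop("c2",250,130,120,95,6)
E
```

```text
(no output)
```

View pics/c1.png

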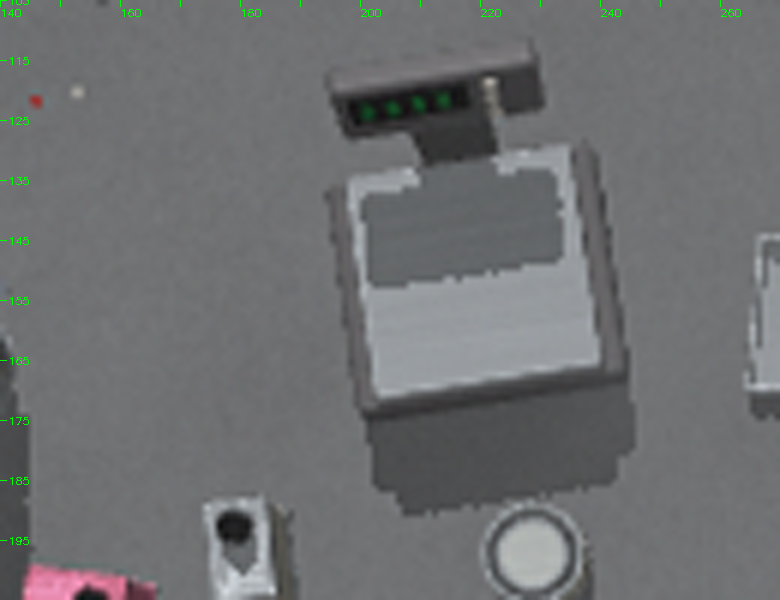

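View pics/c2.png

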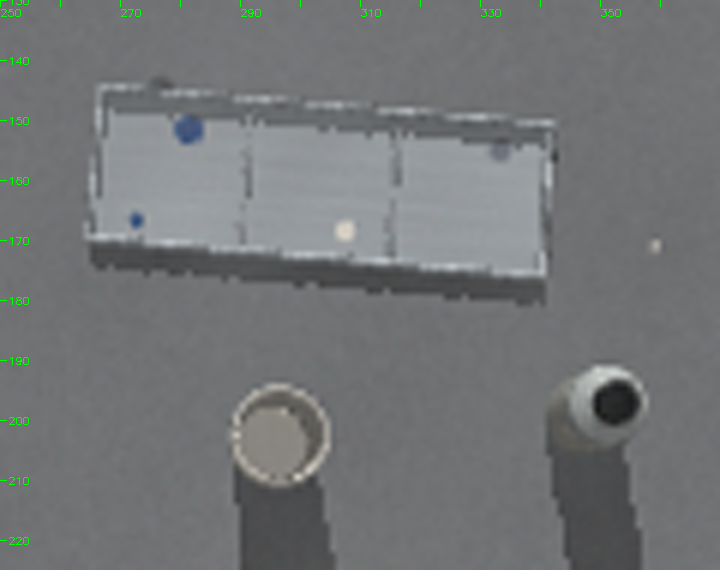

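```bash
cat > h.py <<'E'
import numpy as np,cv2
from workcell import eyes
def ray(n,u,v,z):
    c=eyes.calibration(n);R=np.array(c['R']);t=np.array(c['t'])
    o=-R.T@t; d=R.T@np.array([(u-c['cx'])/c['fx'],(v-c['cy'])/c['fy'],1])
    return (o+d*(z-o[2])/d[2])
def proj(n,X):
    c=eyes.calibration(n);p=np.array(c['R'])@X+c['t'];return np.array([c['fx']*p[0]/p[2]+c['cx'],c['fy']*p[1]/p[2]+c['cy']])
E
python3 - <<'E'
from h import *
def g(c0,r0,x,y,f=6): return c0+(x+.5)/f-.5,r0+(y+.5)/f-.5
P=lambda c,pts,z:np.array([ray("top",*g(*c,*p),z) for p in pts])[:,:2]
A=(140,105);B=(250,130)
def rect(n,Q):
    print(n,Q.mean(0).round(4),"sides",[np.linalg.norm(Q[i]-Q[(i+1)%4]).round(3) for i in range(4)],[np.degrees(np.arctan2(*(Q[i]-Q[(i+1)%4])[::-1])).round(1) for i in range(4)])
rect("tray",P(B,[(100,86),(554,123),(544,274),(90,238)],.014))
rect("pan",P(A,[(348,177),(572,146),(603,362),(375,397)],.06))
for n,c,p,z in[("tin",A,(532,552),.074),("cup",B,(280,435),.08),("thin",B,(616,402),.108),("hcap",A,(234,526),.094)]: print(n,P(c,[p],z).round(4))
im=np.load("top0.npy")[...,::-1]
def crop(im,n,c0,r0,w,h,f):
    o=cv2.resize(im[r0:r0+h,c0:c0+w],None,fx=f,fy=f,interpolation=cv2.INTER_CUBIC); cv2.imwrite(f"pics/{n}.png",o)
crop(im,"c3",140,175,70,55,10)
sc=np.load("scene0.npy")[...,::-1]
crop(sc,"s1",270,180,150,90,5)
crop(sc,"s2",160,130,150,95,5)
E
```

```text
tray [ 0.6011 -0.1664] sides [np.float64(0.305), np.float64(0.103), np.float64(0.302), np.float64(0.104)] [np.float64(85.7), np.float64(-4.6), np.float64(-94.1), np.float64(176.8)]
pan [0.6292 0.1683] sides [np.float64(0.148), np.float64(0.145), np.float64(0.149), np.float64(0.147)] [np.float64(98.5), np.float64(9.0), np.float64(-80.6), np.float64(-171.4)]
tin [[0.4436 0.1257]]
cup [[ 0.4247 -0.133 ]]
thin [[ 0.4449 -0.3385]]
hcap [[0.4564 0.3118]]
```

View pics/c3.png

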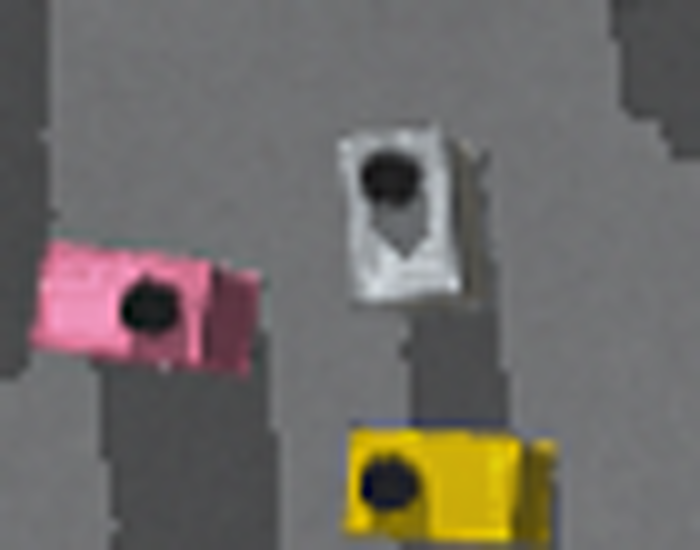

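View pics/s1.png

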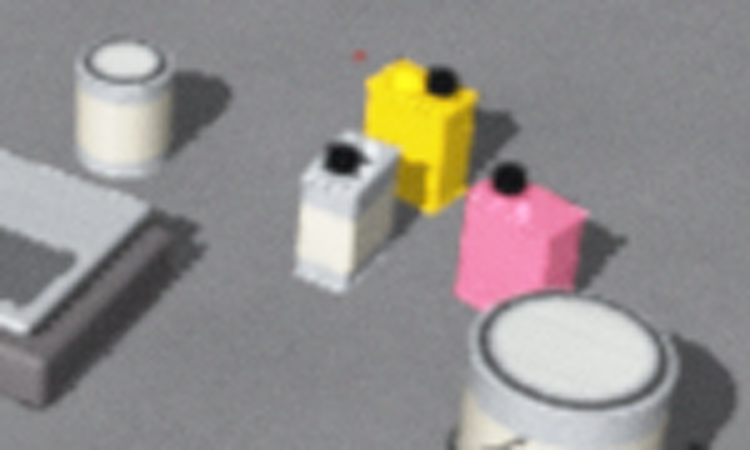

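View pics/s2.png

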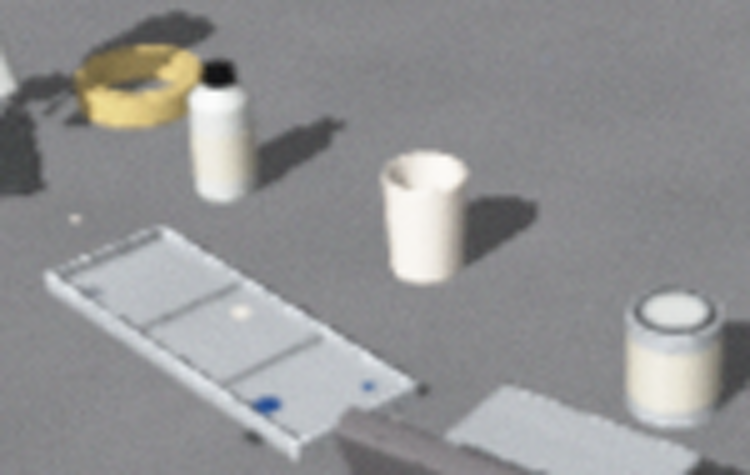

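```bash
python3 - <<'E'
from h import *
def g(c0,r0,x,y,f): return c0+(x+.5)/f-.5,r0+(y+.5)/f-.5
Q=np.array([ray("top",*g(140,175,*p,10),.078) for p in [(343,140),(438,127),(460,292),(360,303)]])[:,:2]
print("hard",Q.mean(0),[np.linalg.norm(Q[i]-Q[(i+1)%4]).round(3) for i in range(4)],[np.degrees(np.arctan2(*(Q[i]-Q[(i+1)%4])[::-1])).round(1) for i in range(4)])
print("pinkcorners",[ray("top",*g(140,175,*p,10),z)[:2].round(3) for p,z in [((215,260),.078),((202,362),.078),((258,275),0.0),((245,375),0.)]])
print("yellow",[ray("top",*g(140,175,*p,10),z)[:2].round(3) for p,z in [((350,432),.078),((520,435),.078),((348,535),.078)]])
for n,c,p,z in[("tin",(270,180),(124,62),.074),("hcap",(270,180),(345,150),.094),("cup",(160,130),(426,173),.08),("thin",(160,130),(220,67),.108)]: print(n,ray("scene",*g(*c,*p,5),z).round(4))
T=[(44,272),(165,228),(415,383),(295,458)]
Q=np.array([ray("scene",*g(160,130,*p,5),.014) for p in T])[:,:2];print("tray",Q.mean(0),[np.linalg.norm(Q[i]-Q[(i+1)%4]).round(3) for i in range(4)])
print(Q)
E
```

```text
hard [0.44343155 0.31101541] [np.float64(0.037), np.float64(0.064), np.float64(0.038), np.float64(0.063)] [np.float64(98.4), np.float64(9.5), np.float64(-83.1), np.float64(-171.9)]
pinkcorners [array([0.426, 0.381]), array([0.387, 0.384]), array([0.426, 0.384]), array([0.386, 0.388])]
yellow [array([0.361, 0.327]), array([0.36 , 0.263]), array([0.322, 0.326])]
tin [0.4458 0.1283 0.074 ]
hcap [0.4581 0.317  0.094 ]
cup [ 0.4266 -0.1277  0.08  ]
thin [ 0.4473 -0.3335  0.108 ]
tray [ 0.60586446 -0.15802691] [np.float64(0.105), np.float64(0.298), np.float64(0.116), np.float64(0.32)]
[[ 0.64294509 -0.32032338]
 [ 0.53955865 -0.30322999]
 [ 0.56227329 -0.00634983]
 [ 0.67868079 -0.00220446]]
```

Emit:
{"op": "carry_out", "data": {
  "deltas": [3,5,0,0,0,-3,1,8,13,0,0,0,-9,1,13,21,0,0,0,-17.2,1,18,29,0,0,0,-17.2,1,22,36,-2,0,0,-17.2,1,24.5,40,-4,0,0,-17.2,1,25.6,41.9,-5,0,0,-17.2,1,25.6,41.9,-5,0,0,-17.2,1,25.6,41.9,-5,0,0,-17.2,1,25.6,41.9,-5,0,0,-17.2,1],
  "grip_force": 25
}}

```text
time: 1.35
position: [0.4261, -0.1302, 0.1644]
tool_rot: [3.141, -0.0, -1.569]
contact_force: [-0.8, -0.2, -0.2]
opening: 0.0919
```

```bash
cat >> h.py <<'E'
def snap(n,name,c0,r0,w,h,f):
    im=eyes.read_camera(n)[...,::-1]; np.save(name+".npy",im)
    cv2.imwrite(f"pics/{name}.png",cv2.resize(im[r0:r0+h,c0:c0+w],None,fx=f,fy=f,interpolation=cv2.INTER_CUBIC))
E
python3 - <<'E'
from h import *
snap("scene","a1",150,80,190,140,4)
snap("top","a1t",180,110,190,140,4)
from workcell import sensors
p=sensors.state()['position'];print(p,proj("scene",p),proj("top",p))
E
```

```text
[ 0.42613243 -0.13140814  0.16492924] [243.37390397 143.27429044] [297.77487914 199.76870433]
```

View pics/a1.png

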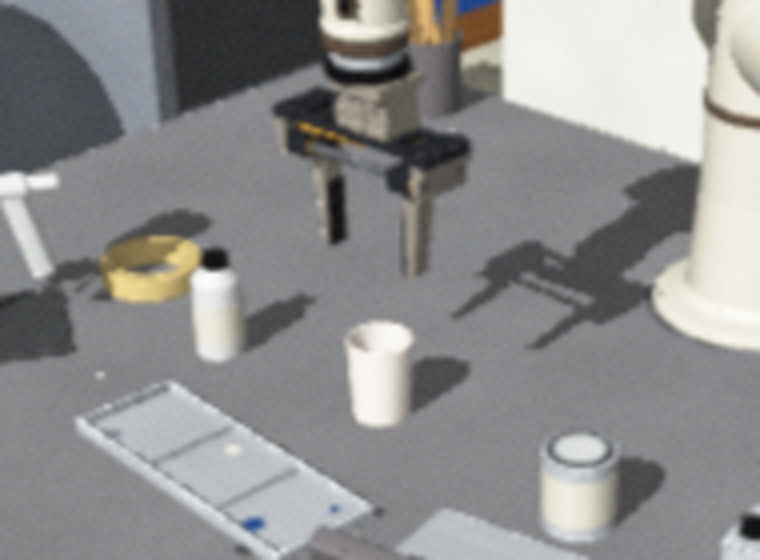

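View pics/a1t.png

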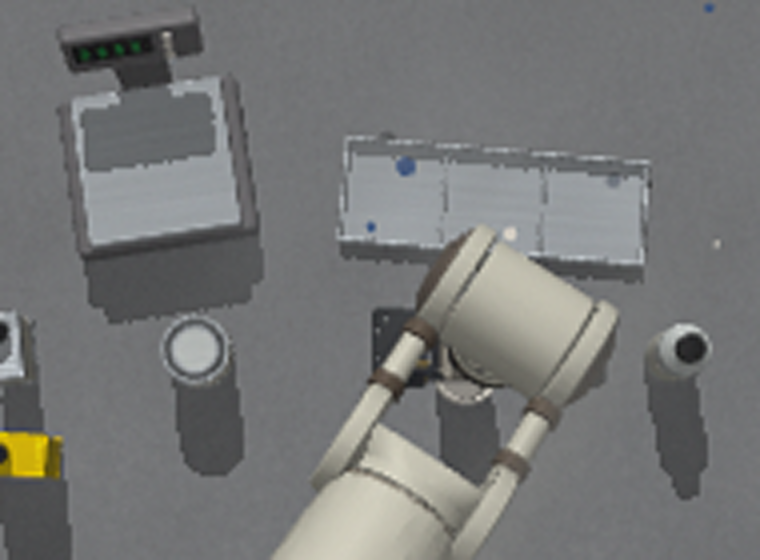

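Emit:
{"op": "carry_out", "data": {
  "deltas": [0,0,-1.5,0,0,0,1,0,0,-4.5,0,0,0,1,0,0,-8,0,0,0,1,0,0,-11,0,0,0,1,0,0,-12.5,0,0,0,1,0,0,-12.9,0,0,0,1,0,0,-12.9,0,0,0,0,0,0,-12.9,0,0,0,0,0,0,-12.9,0,0,0,0,0,0,-12.9,0,0,0,0],
  "grip_force": 25
}}

```text
time: 2.7
position: [0.427, -0.1305, 0.0363]
tool_rot: [-3.14, -0.001, -1.57]
contact_force: [-0.4, -0.3, 2.9]
opening: 0.0606
```

```bash
python3 - <<'E'
from h import *
snap("scene","a2",150,80,190,140,4)
E
```

```text
(no output)
```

View pics/a2.png

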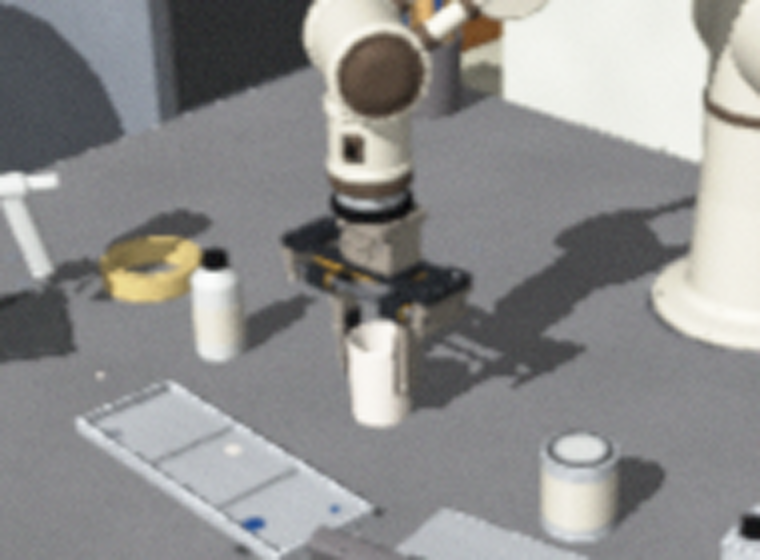

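Emit:
{"op": "carry_out", "data": {
  "deltas": [0,0,0,0,0,0,0,0,0,0,0,0,0,0,0,0,1.5,0,0,0,0,0,0,5,0,0,0,0,0.5,1,9,0,0,0,0,2,3.5,12.5,0,0,0,0,5,7,14,0,0,0,0,8,11.5,14,0,0,0,0,11,16,14,0,0,0,0,14,20.5,14,0,0,0,0]
}}

```text
time: 4.0
position: [0.5668, 0.0765, 0.1761]
tool_rot: [3.141, -0.0, -1.57]
contact_force: [1.3, -0.1, 0.2]
opening: 0.0607
```

Emit:
{"op": "carry_out", "data": {
  "deltas": [3,4.5,0,0,0,0,0,5,7.5,0,0,0,0,0,6,9.2,0,0,0,0,0,6.3,9.6,0,0,0,0,0,6.3,9.6,0,0,0,0,0,6.3,9.6,-1,0,0,0,0,6.3,9.6,-3,0,0,0,0,6.3,9.6,-4.5,0,0,0,0,6.3,9.6,-5.2,0,0,0,0,6.3,9.6,-5.2,0,0,0,0]
}}

```text
time: 5.25
position: [0.6288, 0.1707, 0.1226]
tool_rot: [3.14, -0.0, -1.57]
contact_force: [-0.7, 1.0, -0.5]
opening: 0.0609
```

```bash
python3 - <<'E'
from h import *
snap("scene","a3",190,110,150,140,4)
snap("top","a3t",180,90,150,120,5)
E
```

```text
(no output)
```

View pics/a3.png

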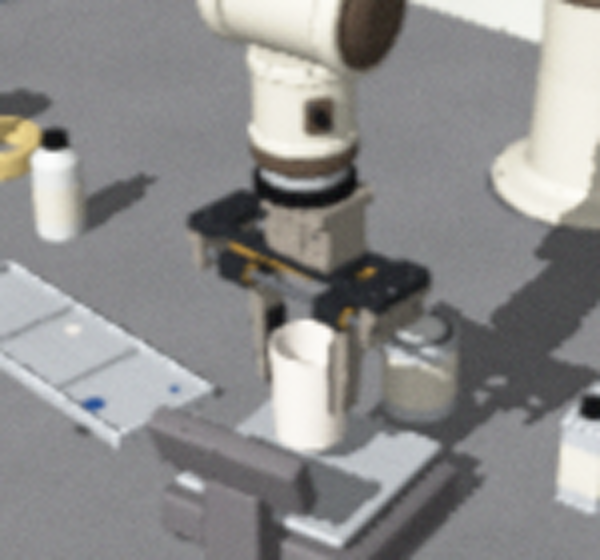

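View pics/a3t.png

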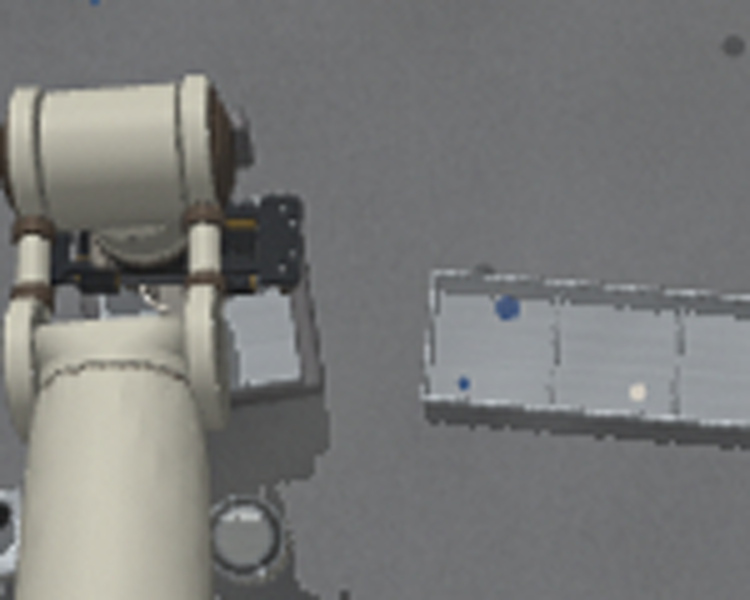

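Emit:
{"op": "carry_out", "data": {
  "deltas": [0,0,-1,0,0,0,0,0,0,-1.8,0,0,0,0,0,0,-2.3,0,0,0,0,0,0,-2.5,0,0,0,0,0,0,-2.6,0,0,0,0,0,0,-2.7,0,0,0,0,0,0,-2.8,0,0,0,0,0,0,-2.8,0,0,0,0,0,0,-2.8,0,0,0,0,0,0,-2.8,0,0,0,0]
}}

```text
time: 6.6
position: [0.6297, 0.1708, 0.0963]
tool_rot: [-3.141, 0.0, -1.57]
contact_force: [-0.6, -0.4, 5.7]
opening: 0.0606
```

Emit:
{"op": "carry_out", "data": {
  "deltas": [0,0,0,0,0,0,0.3,0,0,0,0,0,0,0.7,0,0,0,0,0,0,1,0,0,0,0,0,0,1,0,0,0,0,0,0,1,0,0,1,0,0,0,1,0,0,4,0,0,0,1,0,0,8,0,0,0,1,0,0,11,0,0,0,1,0,0,11,0,0,0,1]
}}

```text
time: 7.85
position: [0.6314, 0.1711, 0.2096]
tool_rot: [-3.134, 0.001, -1.57]
contact_force: [-0.2, -1.0, 0.4]
opening: 0.0921
```

Emit:
{"op": "carry_out", "data": {
  "deltas": [-2,-0.5,0,0,0,0,1,-6,-1.5,0,0,0,0,1,-11,-3,0,0,0,0,1,-15,-4,0,0,0,0,1,-18,-4.3,-2,0,0,0,1,-18.5,-4.4,-5,0,0,0,1,-18.5,-4.4,-7,0,0,0,1,-18.5,-4.4,-7,0,0,0,1,-18.5,-4.4,-7,0,0,0,1,-18.5,-4.4,-7,0,0,0,1]
}}

```text
time: 9.1
position: [0.4451, 0.1268, 0.1365]
tool_rot: [-3.14, 0.0, -1.57]
contact_force: [-0.4, 0.1, 0.2]
opening: 0.0918
```

```bash
python3 - <<'E'
from h import *
snap("scene","a4",200,120,150,140,4)
snap("top","a4t",180,90,150,120,5)
E
```

```text
(no output)
```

View pics/a4.png

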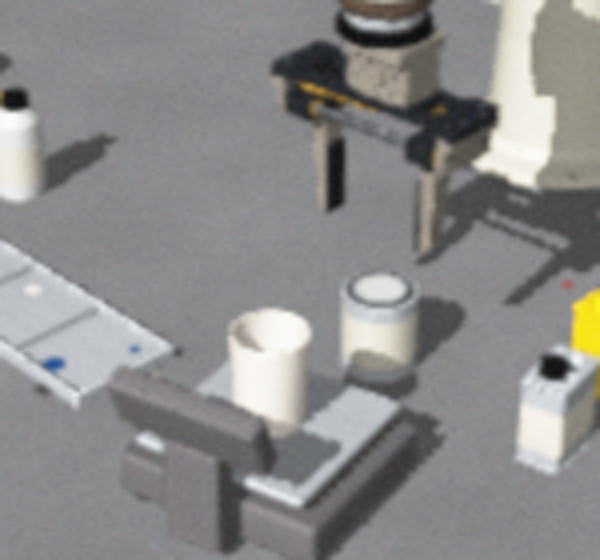

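View pics/a4t.png

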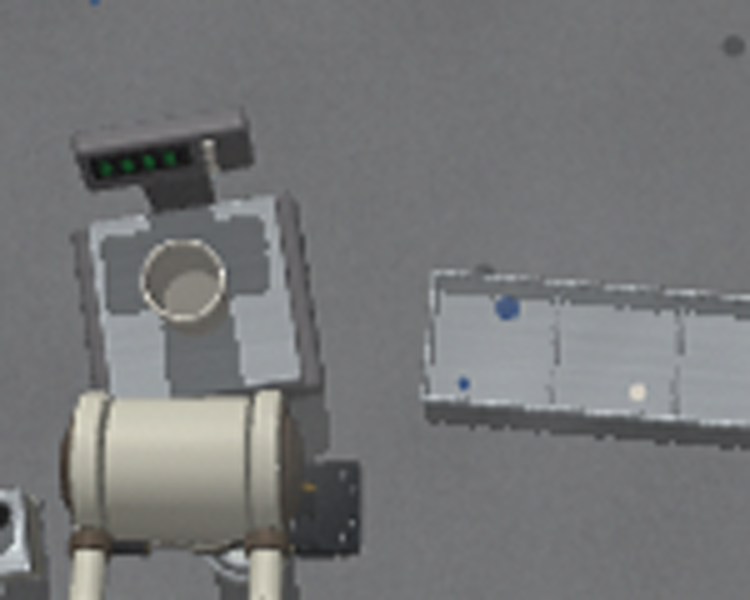

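```bash
python3 - <<'E'
from h import *
print(ray("top",180+184.5/5-.5,90+281.5/5-.5,.14), ray("scene",200+270.5/4-.5,120+336/4-.5,.14))
E
```

```text
[0.62603216 0.16742437 0.14      ] [0.63226466 0.1754463  0.14      ]
```

Emit:
{"op": "carry_out", "data": {
  "deltas": [0,0,-1,0,0,0,1,0,0,-3.5,0,0,0,1,0,0,-7,0,0,0,1,0,0,-9.5,0,0,0,1,0,0,-10.5,0,0,0,1,0,0,-10.7,0,0,0,1,0,0,-10.7,0,0,0,0,0,0,-10.7,0,0,0,0,0,0,-10.7,0,0,0,0,0,0,-10.7,0,0,0,0],
  "grip_force": 40
}}

```text
time: 10.45
position: [0.445, 0.1269, 0.0293]
tool_rot: [-3.14, 0.0, -1.57]
contact_force: [-0.1, 0.6, 4.4]
opening: 0.0654
```

Emit:
{"op": "carry_out", "data": {
  "deltas": [0,0,0,0,0,0,0,0,0,1,0,0,0,0,0,0,3.5,0,0,0,0,0,0,7,0,0,0,0,1,-1,9.5,0,0,-1,0,3,-3.5,10.5,0,0,-2,0,6,-7,10.5,0,0,-3,0,9,-10.5,10.5,0,0,-4.2,0,12,-14,10.5,0,0,-4.2,0,14.5,-16.8,10.5,0,0,-4.2,0]
}}

```text
time: 11.7
position: [0.5897, -0.0426, 0.1332]
tool_rot: [3.141, 0.0, -1.644]
contact_force: [0.4, -0.4, -2.3]
opening: 0.0657
```

Emit:
{"op": "carry_out", "data": {
  "deltas": [1.5,-1.8,0,0,0,0,0,2,-2.3,0,0,0,0,0,2,-2.3,-1,0,0,0,0,2,-2.3,-3.5,0,0,0,0,2,-2.3,-6,0,0,0,0,2,-2.3,-7.5,0,0,0,0,2,-2.3,-8.2,0,0,0,0,2,-2.3,-8.2,0,0,0,0,2,-2.3,-8.2,0,0,0,0,2,-2.3,-8.2,0,0,0,0]
}}

```text
time: 12.95
position: [0.61, -0.0644, 0.0525]
tool_rot: [-3.14, -0.0, -1.643]
contact_force: [0.2, 0.5, -2.0]
opening: 0.0655
```

```bash
python3 - <<'E'
from h import *
snap("scene","a5",160,90,170,140,4)
E
```

```text
(no output)
```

View pics/a5.png

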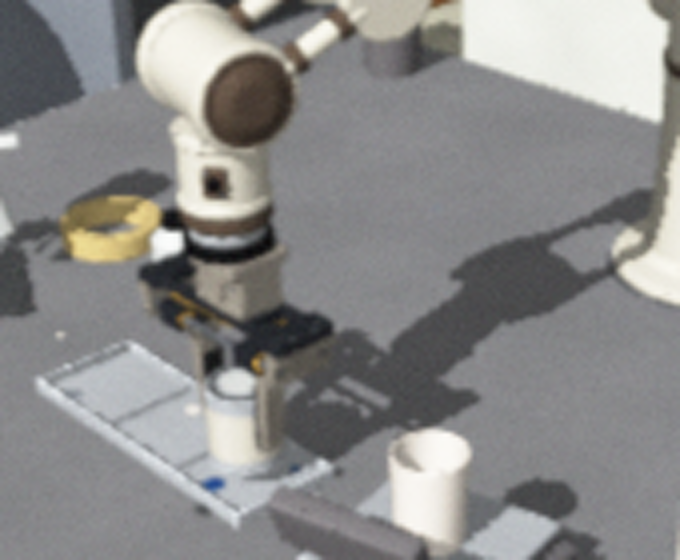

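Emit:
{"op": "carry_out", "data": {
  "deltas": [0,0,-0.6,0,0,0,0,0,0,-1.2,0,0,0,0,0,0,-1.6,0,0,0,0,0,0,-1.8,0,0,0,0,0,0,-1.9,0,0,0,0,0,0,-2,0,0,0,0,0,0,-2.05,0,0,0,0,0,0,-2.1,0,0,0,0,0,0,-2.1,0,0,0,0,0,0,-2.1,0,0,0,0]
}}

```text
time: 14.25
position: [0.6094, -0.0642, 0.0324]
tool_rot: [3.141, -0.0, -1.643]
contact_force: [-6.6, 1.3, 9.0]
opening: 0.0656
```

Emit:
{"op": "carry_out", "data": {
  "deltas": [0,0,0,0,0,0,0.85,0,0,0,0,0,0,1,0,0,0,0,0,0,1,0,0,0,0,0,0,1,0,0,1,0,0,0,1,0,0,4,0,0,0,1,0,0,8.5,0,0,0,1,0,0,13,0,0,0,1,-1,1,17,0,0,0,1,-3,4,19,0,0,2,1]
}}

```text
time: 15.5
position: [0.5806, -0.025, 0.2245]
tool_rot: [-3.136, -0.001, -1.61]
contact_force: [0.4, 0.6, 0.8]
opening: 0.0918
```

Emit:
{"op": "carry_out", "data": {
  "deltas": [-3,5,0,0,0,2,1,-6,11,0,0,0,6,1,-9,17,0,0,0,10,1,-11,23,0,0,0,10.4,1,-12.5,28,0,0,0,10.4,1,-13.2,32,-2,0,0,10.4,1,-13.5,33.8,-4,0,0,10.4,1,-13.5,33.8,-6,0,0,10.4,1,-13.5,33.8,-6,0,0,10.4,1,-13.5,33.8,-6,0,0,10.4,1]
}}

```text
time: 16.75
position: [0.445, 0.3139, 0.1619]
tool_rot: [-3.14, 0.0, -1.427]
contact_force: [0.1, -0.7, -0.2]
opening: 0.0922
```

```bash
python3 - <<'E'
from h import *
snap("scene","a6",240,110,190,140,4)
snap("top","a6t",240,120,130,100,6)
E
```

```text
(no output)
```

View pics/a6.png

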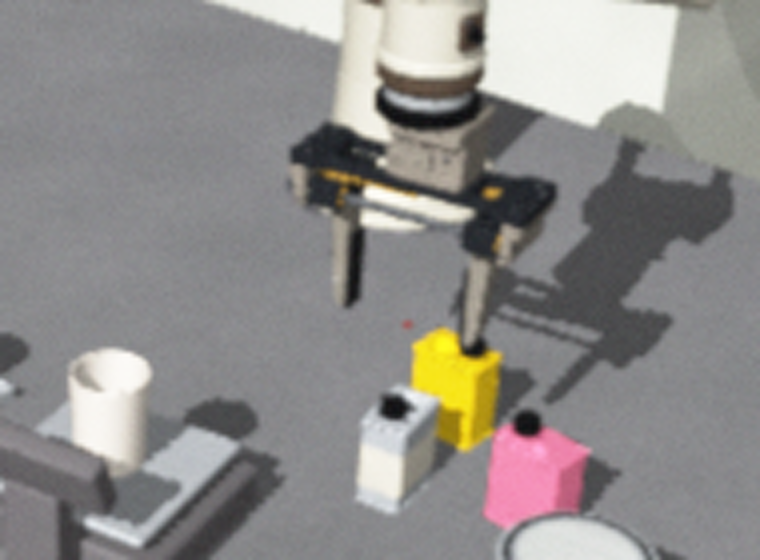

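View pics/a6t.png

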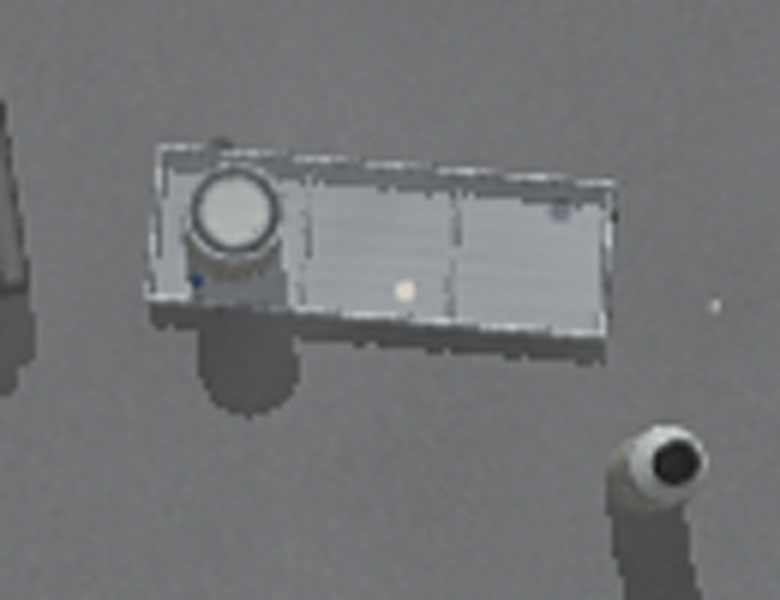

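Emit:
{"op": "carry_out", "data": {
  "deltas": [0,0,0,0,0,0,0.7,0,0,-1,0,0,0,0.7,0,0,-4,0,0,0,0.7,0,0,-7.5,0,0,0,0.7,0,0,-10.5,0,0,0,0.7,0,0,-12,0,0,0,0.7,0,0,-12.2,0,0,0,0.7,0,0,-12.2,0,0,0,0,0,0,-12.2,0,0,0,0,0,0,-12.2,0,0,0,0],
  "grip_force": 35
}}

```text
time: 18.1
position: [0.4451, 0.3141, 0.0396]
tool_rot: [-3.14, 0.0, -1.427]
contact_force: [0.9, 0.1, 1.3]
opening: 0.0375
```

```bash
python3 - <<'E'
from h import *
print(ray("top",240+236.5/6-.5,120+213/6-.5,.077))
snap("scene","a7",240,110,190,140,4)
E
```

```text
[ 0.60609124 -0.06672369  0.077     ]
```

View pics/a7.png

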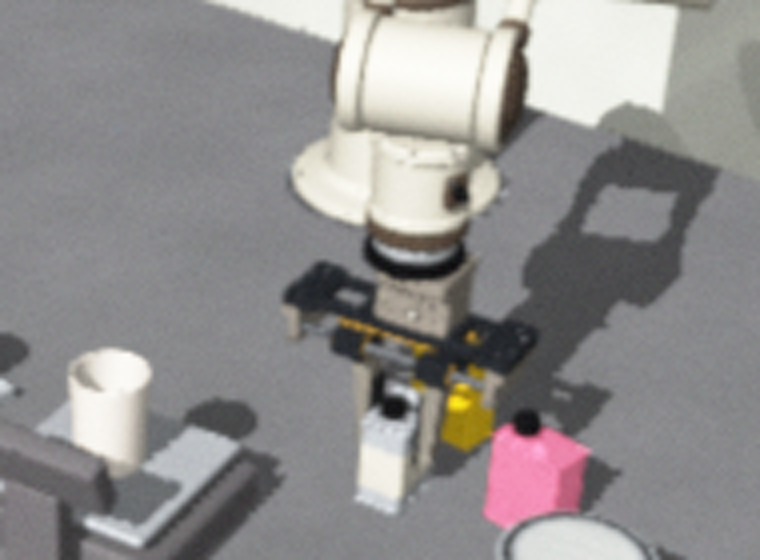

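Emit:
{"op": "carry_out", "data": {
  "deltas": [0,0,0,0,0,0,0,0,0,1,0,0,0,0,0,0,3.5,0,0,0,0,0,0,7.5,0,0,0,0,0,0,11.5,0,0,0,0,0,-1,14.5,0,0,-1,0,0.5,-4,15.5,0,0,-2,0,1.5,-8,15.5,0,0,-3,0,3,-12.5,15.5,0,0,-4,0,4.5,-17,15.5,0,0,-5,0]
}}

```text
time: 19.4
position: [0.489, 0.1425, 0.1934]
tool_rot: [3.141, 0.0, -1.515]
contact_force: [0.9, -0.2, -2.6]
opening: 0.0378
```

Emit:
{"op": "carry_out", "data": {
  "deltas": [2,-4.5,0,0,0,-1,0,4,-9,0,0,0,-2,0,6,-13.5,0,0,0,-3,0,7.5,-18,0,0,0,-4,0,9,-22,0,0,0,-5,0,10,-25.5,0,0,0,-6,0,10.7,-28.5,0,0,0,-7,0,11.2,-30.2,0,0,0,-7.4,0,11.4,-30.8,0,0,0,-7.4,0,11.4,-30.8,0,0,0,-7.4,0]
}}

```text
time: 20.65
position: [0.6032, -0.1635, 0.1935]
tool_rot: [3.141, 0.001, -1.643]
contact_force: [-0.3, 0.6, -2.0]
opening: 0.0376
```

Emit:
{"op": "carry_out", "data": {
  "deltas": [0,0,-1,0,0,0,0,0,0,-3.5,0,0,0,0,0,0,-7,0,0,0,0,0,0,-10,0,0,0,0,0,0,-12,0,0,0,0,0,0,-13,0,0,0,0,0,0,-13.4,0,0,0,0,0,0,-13.4,0,0,0,0,0,0,-13.4,0,0,0,0,0,0,-13.4,0,0,0,0]
}}

```text
time: 21.9
position: [0.6038, -0.1644, 0.0604]
tool_rot: [-3.14, -0.0, -1.644]
contact_force: [-0.7, 0.3, -2.6]
opening: 0.038
```

```bash
python3 - <<'E'
from h import *
snap("scene","a8",150,70,190,140,4)
E
```

```text
(no output)
```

View pics/a8.png

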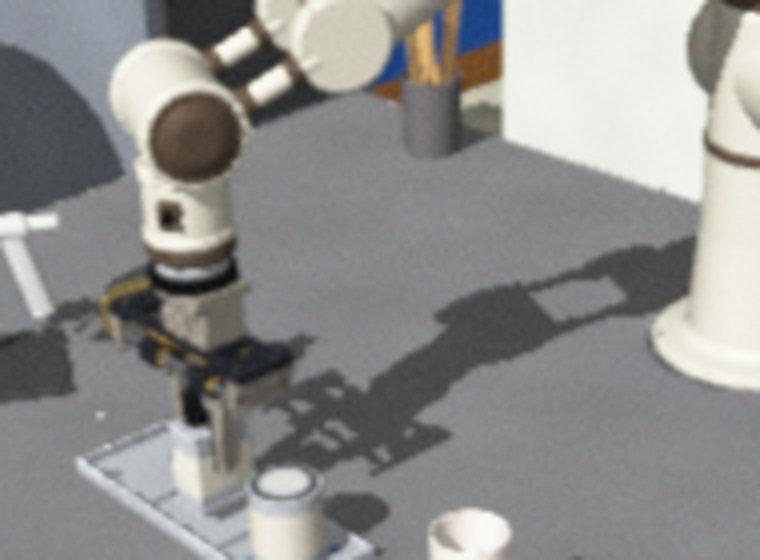

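Emit:
{"op": "carry_out", "data": {
  "deltas": [0,0,-0.5,0,0,0,0,0,0,-1,0,0,0,0,0,0,-1.3,0,0,0,0,0,0,-1.5,0,0,0,0,0,0,-1.6,0,0,0,0,0,0,-1.7,0,0,0,0,0,0,-1.8,0,0,0,0,0,0,-1.85,0,0,0,0,0,0,-1.85,0,0,0,0,0,0,-1.85,0,0,0,0]
}}

```text
time: 23.2
position: [0.6036, -0.1643, 0.0426]
tool_rot: [-3.141, -0.0, -1.643]
contact_force: [-4.7, 1.8, 6.5]
opening: 0.0378
```

Emit:
{"op": "carry_out", "data": {
  "deltas": [0,0,0,0,0,0,0.6,0,0,0,0,0,0,0.65,0,0,0,0,0,0,0.65,0,0,1,0,0,0,0.65,0,0,4,0,0,0,0.65,0,0,8,0,0,0,0.65,0,0,12,0,0,0,0.65,-1,-1,13.5,0,0,0,1,-3.5,-4,13.5,0,0,0,1,-6.5,-7,13.5,0,0,0,1]
}}

```text
time: 24.45
position: [0.5368, -0.235, 0.1754]
tool_rot: [3.141, 0.0, -1.643]
contact_force: [-0.2, -0.7, 0.6]
opening: 0.0874
```

Emit:
{"op": "carry_out", "data": {
  "deltas": [-3,-3,0,0,0,0,1,-6,-6.5,0,0,0,0,1,-8.3,-9,0,0,0,0,1,-9.1,-10,0,0,0,0,1,-9.2,-10.1,0,0,0,0,1,-9.2,-10.1,0,0,0,0,1,-9.2,-10.1,-1,0,0,0,1,-9.2,-10.1,-2,0,0,0,1,-9.2,-10.1,-2,0,0,0,1,-9.2,-10.1,-2,0,0,0,1]
}}

```text
time: 25.7
position: [0.4464, -0.335, 0.156]
tool_rot: [3.141, 0.0, -1.643]
contact_force: [-0.3, 1.2, 0.1]
opening: 0.0921
```

```bash
python3 - <<'E'
from h import *
snap("scene","a9",110,70,190,140,4)
snap("top","a9t",240,120,130,100,6)
E
```

```text
(no output)
```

View pics/a9.png

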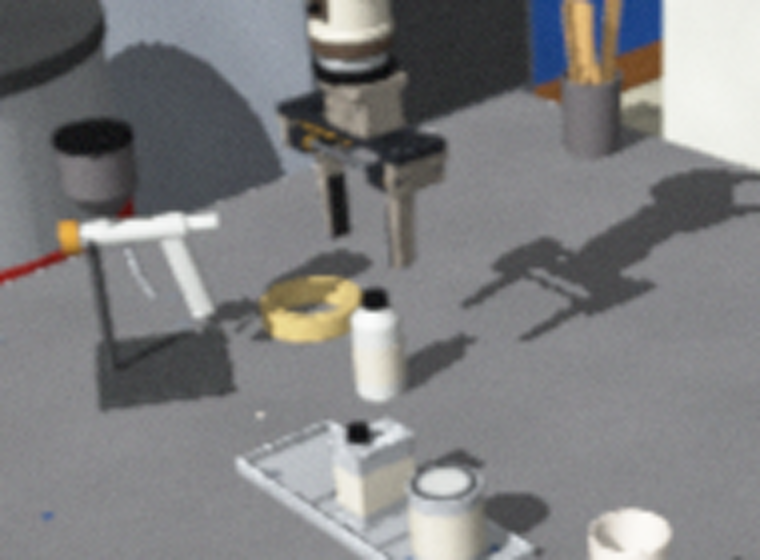

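View pics/a9t.png

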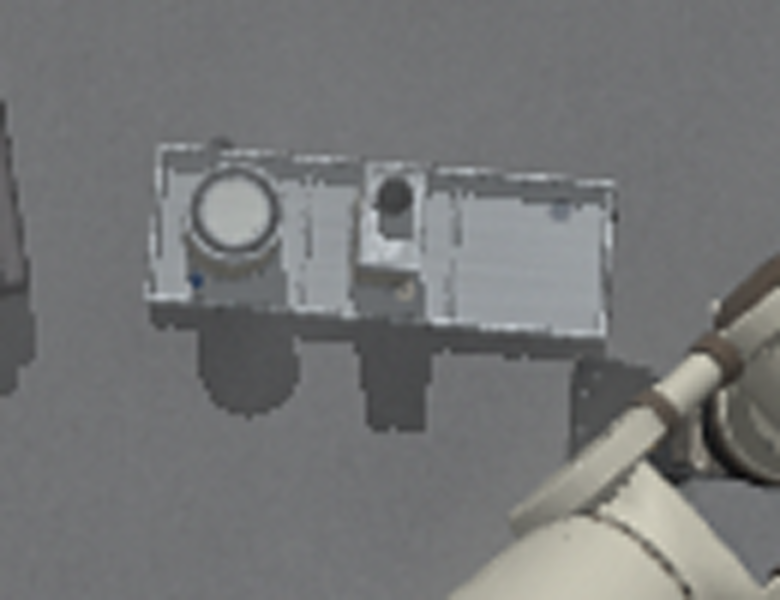

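Emit:
{"op": "carry_out", "data": {
  "deltas": [0,0,-0.5,0,0,0,0.9,0,0,-2,0,0,0,0.9,0,0,-5,0,0,0,0.9,0,0,-8.5,0,0,0,0.9,0,0,-10.8,0,0,0,0.9,0,0,-11.3,0,0,0,0.9,0,0,-11.3,0,0,0,0,0,0,-11.3,0,0,0,0,0,0,-11.3,0,0,0,0,0,0,-11.3,0,0,0,0],
  "grip_force": 35
}}

```text
time: 27.05
position: [0.447, -0.3361, 0.0442]
tool_rot: [-3.14, -0.002, -1.643]
contact_force: [-0.5, -1.7, 2.4]
opening: 0.0491
```

```bash
python3 - <<'E'
from h import *
print(ray("top",240+392.5/6-.5,120+215.5/6-.5,.081))
E
```

```text
[ 0.60448591 -0.1663583   0.081     ]
```

Emit:
{"op": "carry_out", "data": {
  "deltas": [0,0,0,0,0,0,0,0,0,1,0,0,0,0,0,0,3.5,0,0,0,0,0,0,7,0,0,0,0,0.5,0.2,9.5,0,0,0,0,2,1,10.5,0,0,0,0,4.5,2.2,10.5,0,0,0,0,7.5,3.7,10.5,0,0,0,0,10.5,5.1,10.5,0,0,0,0,13,6.3,10.5,0,0,0,0]
}}

```text
time: 28.3
position: [0.5772, -0.2699, 0.1464]
tool_rot: [3.139, 0.002, -1.643]
contact_force: [0.7, -0.9, -2.2]
opening: 0.0495
```

Emit:
{"op": "carry_out", "data": {
  "deltas": [1.5,0.7,0,0,0,0,0,1.9,1,0,0,0,0,0,1.9,1,-1,0,0,0,0,1.9,1,-3.5,0,0,0,0,1.9,1,-6,0,0,0,0,1.9,1,-7.5,0,0,0,0,1.9,1,-8.4,0,0,0,0,1.9,1,-8.4,0,0,0,0,1.9,1,-8.4,0,0,0,0,1.9,1,-8.4,0,0,0,0]
}}

```text
time: 29.55
position: [0.596, -0.2626, 0.0652]
tool_rot: [-3.14, -0.001, -1.643]
contact_force: [-1.2, -0.2, -2.7]
opening: 0.0493
```

```bash
python3 - <<'E'
from h import *
snap("scene","a10",130,70,190,140,4)
E
```

```text
(no output)
```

View pics/a10.png

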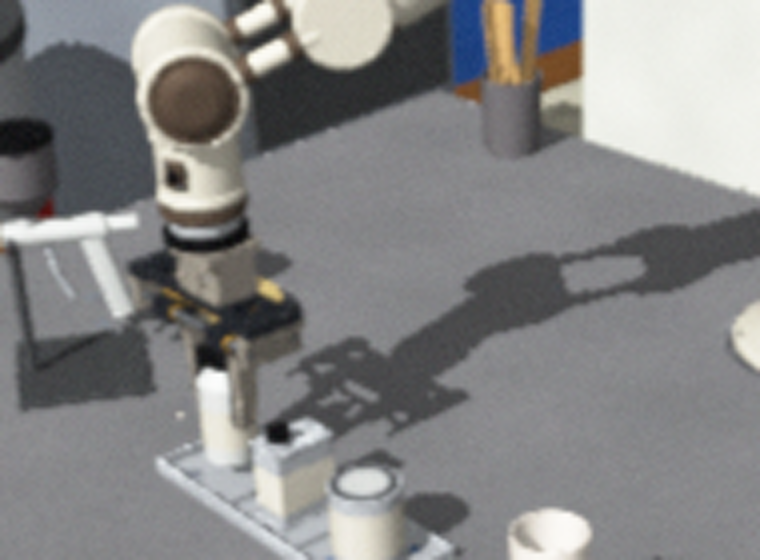

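Emit:
{"op": "carry_out", "data": {
  "deltas": [0,0,-0.5,0,0,0,0,0,0,-1,0,0,0,0,0,0,-1.3,0,0,0,0,0,0,-1.5,0,0,0,0,0,0,-1.6,0,0,0,0,0,0,-1.7,0,0,0,0,0,0,-1.8,0,0,0,0,0,0,-1.85,0,0,0,0,0,0,-1.85,0,0,0,0,0,0,-1.85,0,0,0,0]
}}

```text
time: 30.85
position: [0.5957, -0.2624, 0.0471]
tool_rot: [-3.141, -0.0, -1.643]
contact_force: [-2.1, 1.6, 5.4]
opening: 0.0492
```

Contact made; release, rise and back off toward the robot.

Emit:
{"op": "carry_out", "data": {
  "deltas": [0,0,0,0,0,0,0.65,0,0,0,0,0,0,0.75,0,0,0,0,0,0,0.75,0,0,1,0,0,0,0.75,0,0,4,0,0,0,0.75,0,0,8,0,0,0,0.75,0,0,12,0,0,0,0.75,-1,0,15,0,0,0,0.75,-4,0,16,0,0,0,0.75,-8,0,16,0,0,0,0.75]
}}

```text
time: 32.1
position: [0.5156, -0.2628, 0.208]
tool_rot: [-3.138, -0.002, -1.643]
contact_force: [-0.9, -0.9, 1.1]
opening: 0.0687
```

Emit:
{"op": "carry_out", "data": {
  "deltas": [-4,-1,0,0,0,0,0.75,-8,-3,0,0,0,0,0.75,-12,-5,0,0,0,0,0.75,-15,-7,0,0,0,0,0.75,-17,-8,0,0,0,0,0.75,-18,-8,0,0,0,0,0.75,-18,-8,0,0,0,0,0.75,-18,-8,0,0,0,0,0.75,-18,-8,0,0,0,0,0.75,-18,-8,0,0,0,0,0.75]
}}

```text
time: 33.35
position: [0.3357, -0.3419, 0.2055]
tool_rot: [3.142, 0.0, -1.643]
contact_force: [0.3, -0.6, 0.1]
opening: 0.069
```

```bash
python3 - <<'E'
from h import *
snap("scene","b1",100,70,300,200,2.5)
snap("top","b1t",190,100,180,120,4)
E
```

```text
(no output)
```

View pics/b1.png

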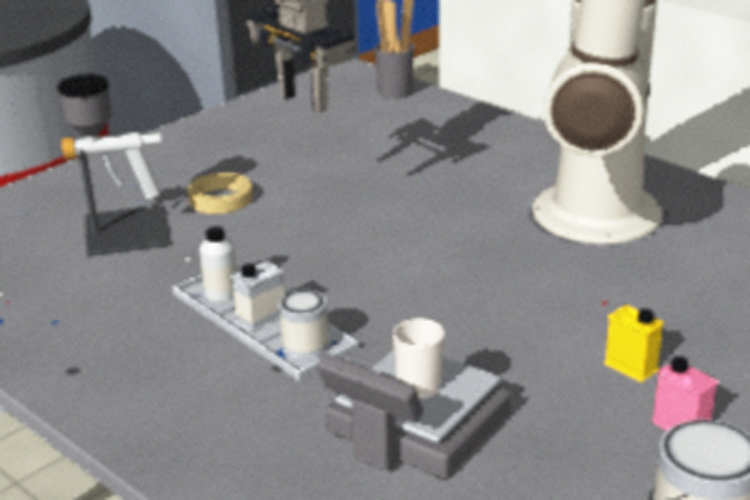

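View pics/b1t.png

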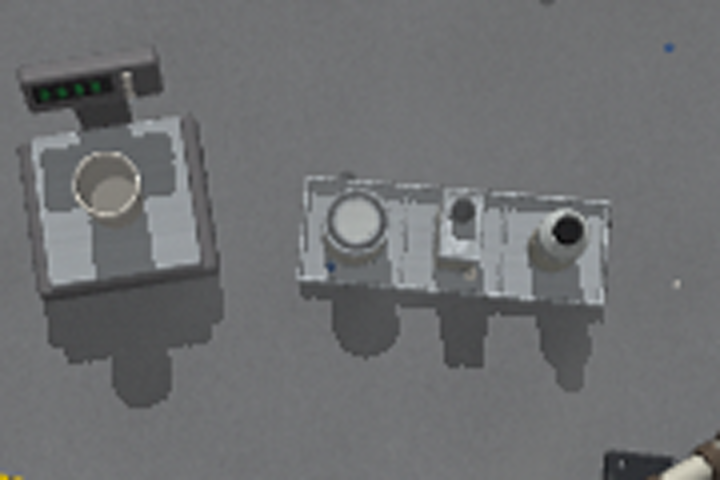

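```bash
python3 - <<'E'
from h import *
r=lambda x,y,z:ray("top",190+(x+.5)/4-.5,100+(y+.5)/4-.5,z)[:2]
tray=np.array([.6011,-.1664]);d=np.array([.0073,.0997])
print("thin",r(568,229,.111)-(tray-d)); print("tin",r(357,220,.077)-(tray+d)); print("hard",r(460,226,.081)-tray); print("cup",r(106.5,184.5,.14)-[.6292,.1683])
E
```

```text
thin [-0.00013394  0.00271909]
tin [-0.00083962  0.00014327]
hard [0.00061003 0.00117064]
cup [-0.00298325 -0.0003143 ]
```

All four items are within about 3 mm of their target centres, upright, and the arm is clear. Handing in.

```bash
python3 -c "
from workcell import workorder
print(workorder.sign_off())"
```

```text
the job is handed in; nothing more can be done
None
```

The bench is ready and I handed the job in at about 33.5 s of the 112 s allowed. The mixing cup stands on the scale's pan. In the tray, the base tin is in the bay nearest the scale, the hardener in the middle and the thinner in the far bay.

- **Placing:** the last top view puts each item within about 3 mm of its target centre: tin about 1 mm, hardener about 1 mm, thinner about 3 mm, cup about 3 mm. Everything was upright in both views.
- **Set-downs:** the vertical contact force reported at each set-down was 5 to 9 N.
- **Left alone:** the arm never touched the big tin, tape, spray gun or the pink and yellow look-alikes. In the last pictures they look undisturbed.
- **Disagreements:**
  - The two cameras differed by about 2 mm in x and 3 to 8 mm in y, so I aimed between them and checked the placings relative to the tray and pan in one view.
  - An earlier, rougher reading put the hardener about 3 mm off in x.
  - Small sideways forces of up to about 7 N showed while setting down in the tray.

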